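# Index the drill jig to the next hole

### The arm

A 7-joint arm with a two-finger parallel gripper is mounted at the origin on the work surface. World frame = base frame: x ahead of the robot, y to its left, z up, the work surface at z = 0. Lengths are in mm, angles in rad, forces in N, time in s.
With the tool pointing down it reaches from about 400 to 875 mm from the base axis. Payload 4.4 kg.
Tool frame: the origin (TCP) lies midway between the tips of the shut fingers; the grasp point (between the pads) lies 19 mm behind it; z points along the fingers, y is the line along which they close (so a half turn about z gives the same grasp; the last joint's range is limited). The gripper opens to 85 mm and grips with 20 to 120 N. Pads are 22 mm wide; open, the fingers measure 114 mm over their backs; the gripper's body (76 mm by 85 mm) begins 54 mm behind the grasp point. The pads swing forward as they close: fully open they stand 13 mm farther back than shut.
Start: joints at [-1.384, 0.628, 0.038, 1.517, -0.027, 0.996, -0.02], TCP at [162.549, 629.362, 192.813] pointing down, gripper open.
Joint ranges: [-3.06, 3.06], [-0.37, 2.12], [-1.25, 1.32], [0.18, 2.47], [-1.1, 4.24], [0.23, 1.98], [-2.94, 2.94]. Speed limits (rad/s): [2.57, 2.57, 3.14, 3.14, 3.14, 3.14, 3.14].

### API

Orientations are given as a unit quaternion [x, y, z, w].
In Python, from rig import manip gives the robot as it stands. The module is installed in compiled form; this text tells all that it offers.
- The arm moves only by the tool carry_out, never from a script. Its argument "series" is a list of rows, each an object with "dp": the shift along the world's x, y, z in mm, a list of three; "rotation": the turn, a rotation vector about the world's x, y, z in degrees, a list of three; "jaw": the gripper's target within -1 to 1 (shut at 1, half-way at 0, fully open at -1). A call has exactly 10 rows; each row is the pose to reach, as a shift and turn from the pose commanded when the call began; what a row does not reach only later rows make up. A row lasts 1/8 s, in which the tool goes at most 62.5 mm and 10.7 degrees, less where a joint would pass 70% of its speed; a pose out of reach is approached as far as the arm can. A call with a gripper value outside its range is refused whole. The fingers move at their own pace and stop on an object; "newtons" is the grip in N (left out, the last holds). Time passes only in rows, so rows that repeat a pose let the fingers close, or fill a call up. It gives the time, the measured TCP pose, the force, the opening and the grip force at its end, in the units of the state.
- manip.sense(): the state, without advancing time (a new reading comes with each control period).
- manip.capture(name): name is "scene" or "side" or "wrist"; returns the picture (400x640x3 uint8, red, green, blue); there is no depth.
- manip.get_calibration(name): a dict with "K" (3x3 intrinsics, pixels), "world_to_cam" (4x4, takes a point from world to camera coordinates); the wrist camera has in their place "mount" (4x4, takes a point from camera to tool coordinates, whose origin is the TCP and whose axes are the flange's). Camera axes: x right, y up, looking along -z (the intrinsics and any distortion apply to the point x, -y, -z); pixel columns grow to the right and rows downward; lengths in mm; the calibration is good to about 2 mm. A picture is of the moment at which its call begins: read the wrist's pose just before it. get_calibration takes no time and is no camera call.
- manip.hand_in(): hands the job in; it is judged then, once.
The state is a dict: "t": time; "qpos": joint angles; "qvel": joint speeds; "joint_efforts": joint torques, N m; "position": TCP position; "tcp_rot": TCP orientation; "wrist_force": force on the tool from outside, world axes, zero at the start; "wrist_torque": the same for the moment, N m; "width": opening from 0.0 (shut) to 1.0 (fully open); "grasp_force": force on a finger pad.
Only numpy, scipy, OpenCV 4.12 (cv2) and the standard library are available. Lean on these libraries where they do the work, as an engineer would, in place of code of your own. Each camera call takes 0.05 s, during which the arm holds its last target. There are 200 camera calls.

### The job

The turntable of the drill jig is locked by its spring plunger. With a fingertip press the plunger in, turn the table clockwise (seen from above) by one hole of the index ring and let the plunger spring fully out in that hole, so that the next punch mark stands under the drill bush. It is all done by pressing and pushing: lift nothing, leave the bottle and tools that lie round the jig where they are, and take the hand away at the end.

Things in the scene. Friction and masses are not known exactly. Their poses are not given: they have to be found in the camera images.
- jig_axis (a point): on the upright turning axis of the drill jig's turntable, at the height of the steel table top, 62 mm above the bench. The jig is bolted down: grey round cast base, 316 mm across, with three feet. The turntable, 208 mm across, carries a clamped aluminium ring; its clamp stud is its highest part, 118 mm above the bench
- bush (a point): lower end of the drill bush, 86 mm above the bench, 68 mm from the turning axis, in a fixed arm that reaches in over the aluminium ring from a column outside the index ring; the column's bolts are its highest part, 130 mm above the bench. The bush now stands over the hole drilled last
- plunger_top (a point): centre of the flat top of the plunger's round black thumb cap, 36 mm across, 102 mm above the bench when fully out; it goes down as it is pressed. The plunger stands upright in a steel ear that sticks out from the turntable over the index ring, 130 mm from the turning axis, and goes round with the table
- plunger (a joint): how far the plunger is pressed in (down), m: 0 fully out, 0.012 at its stop; spring 6 N when out, 10 N at the stop. Out, its collar sits from below in a hole of the ring and locks the table (0.01 rad of play). From 0.008 on it is clear and the table turns. Let go between holes it rides under the ring at 0.007 and springs out by itself when a hole comes over it (caught within 0.03 rad)
- jig_table (a joint): turning angle of the table, rad, growing CLOCKWISE seen from above: 0 in the present hole, 0.785 (45 degrees) in the next. It has no stops, a light bearing drag (0.15 N m, some 1.2 N at the plunger) and stays where it is left. The friction of a fingertip that holds the plunger pressed in is enough to carry it round
- next_hole (a point): centre of the next hole clockwise, on the top of the fixed steel index ring, 46 mm above the bench; the plunger's axis must come to stand over it. The ring lies round the turntable, 304 mm across, with one circular slot widened by eight round holes of 21 mm, 45 degrees apart, 130 mm from the axis
- oil_bottle: loose bystander: small white plastic cutting-oil bottle, 48 mm across, 125 mm tall, standing near the jig; origin at the centre of its foot
- chip_brush: loose bystander: chip brush lying near the jig, 190 mm long, about 20 mm high; origin under its middle, x along it
- spanner: loose bystander: steel spanner lying near the jig, 190 mm long, 8 mm high; origin under its middle, x along it
- deburrer: loose bystander: grey-handled deburring tool lying near the jig, 150 mm long, 26 mm high; origin under its middle, x along it

How it is judged:
By the outcome, as a careful person would: the job done as asked, in the order asked, and still so for the second after the job is handed in, with the robot touching nothing.
It also fails if it takes over 38 s, if anything falls off the work surface, if the arm or the gripper's body presses on something with over 40 N, if the wrist force passes 120 N, or if a joint passes its speed limit or range.

## Working session

There is one attempt and no reset: what is moved stays moved. The work goes in short steps, Python scripts to look and compute and a tool call to move; the robot and the scene stay as the last step left them, time stands still between calls to the robot, and variables do not carry over. Pictures are saved under pics/ and viewed, at most 10 in all, crops included, and the job is handed in when it is done.

Besides the shell and the picture viewer there is one more tool, called after ">>>" as name([rows], argument=value, ...), one row to a line, values as JSON. carry_out: Moves the arm, as the interface text tells. Its arguments: {"type":"object","properties":{"series":{"type":"array"},"newtons":{"type":"number"}},"required":["series"]}

```bash
mkdir -p pics
cat > h.py <<'E'
import numpy as np, cv2
from rig import manip
def cap(n,f):
    im=manip.capture(n); cv2.imwrite(f,cv2.cvtColor(im,cv2.COLOR_RGB2BGR)); return im
def ray_z(n,u,v,z):
    c=manip.get_calibration(n); K=np.array(c['K']); W=np.linalg.inv(np.array(c['world_to_cam']))
    d=np.linalg.inv(K)@[u,v,1]; d=W[:3,:3]@(d*[1,-1,-1]); o=W[:3,3]
    return o+d*(z-o[2])/d[2]
def proj(n,p):
    c=manip.get_calibration(n); q=(np.array(c['world_to_cam'])@np.append(p,1))[:3]*[1,-1,-1]
    q=np.array(c['K'])@q; return q[:2]/q[2]
E
python3 - <<'E'
from h import *
a=cap('scene','pics/a.png');b=cap('side','pics/b.png')
print(manip.sense()); print({k:v for k,v in manip.get_calibration('scene').items()},manip.get_calibration('side').keys())
print(manip.get_calibration('wrist'))
E
```

```text
{'t': 0.1, 'qpos': array([-1.38383341,  0.62926646,  0.03841627,  1.5182766 , -0.02700175,
        0.99629524, -0.01997795]), 'qvel': array([-6.82417548e-04, -2.91216478e-03,  2.16205554e-04, -3.50486534e-03,
       -4.63061095e-05,  9.69669595e-04, -2.02955543e-03]), 'joint_efforts': array([ 3.35592500e-03, -5.64528966e+01,  1.23091355e+00, -1.93968183e+01,
        1.13901045e-02,  5.42391077e-03,  4.60928106e-05]), 'position': array([162.34802595, 628.74647198, 191.96951814]), 'tcp_rot': array([ 1.26023446e-01,  9.92026887e-01, -8.57487342e-04, -1.08887668e-04]), 'wrist_force': array([ 0.17383362,  0.50536243, -0.22311683]), 'wrist_torque': array([-0.03287294,  0.01087643,  0.02561086]), 'grasp_force': 0.0, 'width': 0.999156796395313}
{'K': array([[476.15805686,   0.        , 319.01173721],
       [  0.        , 476.15805686, 207.97643523],
       [  0.        ,   0.        ,   1.        ]]), 'world_to_cam': array([[-7.26020839e-01,  6.87490484e-01, -1.58295911e-02,
         3.80523678e+02],
       [-4.66461932e-01, -4.75430082e-01,  7.45908509e-01,
         1.89311251e+02],
       [ 5.05279138e-01,  5.48929023e-01,  6.65860286e-01,
        -1.62495002e+03],
       [ 0.00000000e+00,  0.00000000e+00,  0.00000000e+00,
         1.00000000e+00]])} dict_keys(['K', 'world_to_cam'])
{'K': array([[293.72114974,   0.        , 317.80877195],
       [  0.        , 293.72114974, 201.45941512],
       [  0.        ,   0.        ,   1.        ]]), 'mount': array([[-5.40776808e-04,  9.48568176e-01,  3.16572460e-01,
         8.06662448e+01],
       [ 9.99999848e-01,  5.47702528e-04,  6.71048185e-05,
         7.83129122e-01],
       [-1.09734041e-04,  3.16572448e-01, -9.48568328e-01,
        -1.82114903e+02],
       [ 0.00000000e+00,  0.00000000e+00,  0.00000000e+00,
         1.00000000e+00]])}
```

View pics/a.png

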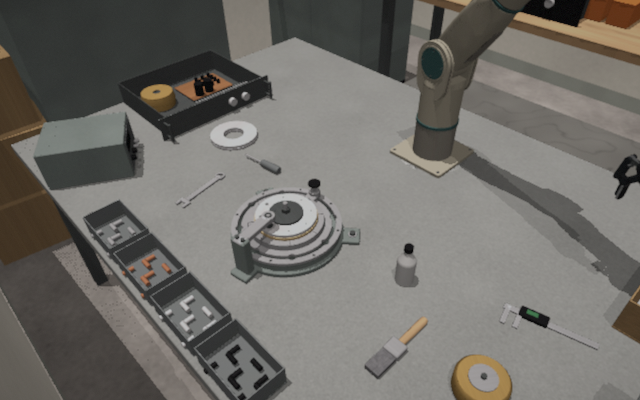

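View pics/b.png

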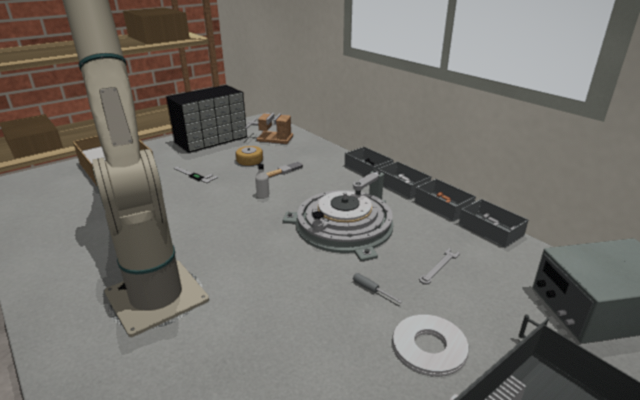

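Scene: the jig is at about (287,225), the plunger cap at (314,183), the bush arm at (255,235) and the bottle at (405,265). Side: the cap is at (319,215). I'll enlarge both.

Run:
```python
from h import *
a=cv2.imread('pics/a.png')[170:280,220:370];b=cv2.imread('pics/b.png')[160:270,270:420]
cv2.imwrite('pics/c.png',np.vstack([cv2.resize(x,(750,550),interpolation=cv2.INTER_CUBIC)[:, :] for x in (a,b)])[:1100])
c=cv2.imread('pics/c.png'); cv2.imwrite('pics/c1.png',c[:550]);cv2.imwrite('pics/c2.png',c[550:])
print(ray_z('scene',314,183,102),ray_z('side',319,215,102))
print(ray_z('scene',286,210,118),ray_z('side',345,199,118))
```

```text
[481.67076267 -63.1244373  102.        ] [477.14685507 -77.2024958  102.        ]
[623.56982006 -17.39434339 118.        ] [581.04318672 -73.70533508 118.        ]
```

View pics/c1.png

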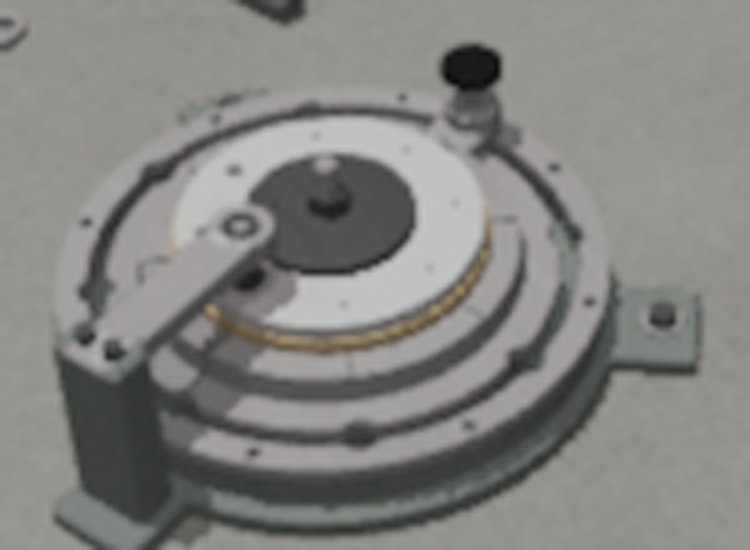

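View pics/c2.png

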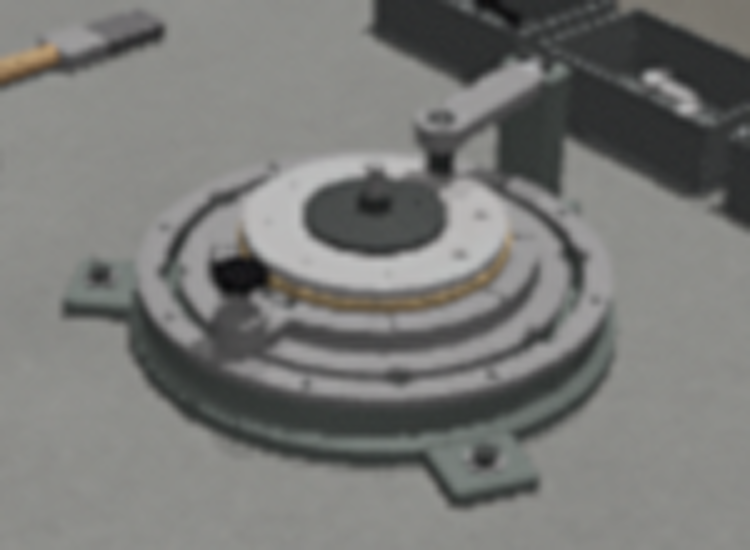

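The crops (×5) show the cap at scene (314.2,183.2) and side (317.8,214.8). The ring's holes are clearly visible, so I'll fit the axis from them.

Run:
```python
from h import *
from scipy.optimize import least_squares
P={'scene':([(158,170),(311,105),(92,290),(358,434),(523,356),(575,235)],(220,170)),'side':([(262,175),(580,258),(540,335),(400,377)],(270,160))}
al=[]
for n,(l,o) in P.items():
    X=np.array([ray_z(n,u/5+o[0],v/5+o[1],46)[:2] for u,v in l]); al.append(X)
    f=least_squares(lambda c:np.hypot(*(X-c).T)-130,[600,-80]); print(n,f.x,f.fun.round(1),np.degrees(np.arctan2(*(X-f.x).T[::-1])).round(1))
X=np.vstack(al);f=least_squares(lambda c:np.hypot(*(X-c).T)-130,[600,-80]);print(f.x)
for n,u,v in(('scene',314.2,183.2),('side',317.8,214.8)):
    p=ray_z(n,u,v,102);d=p[:2]-f.x;print(n,p,np.hypot(*d),np.degrees(np.arctan2(d[1],d[0])))
for n,u,v in(('scene',285,203),('side',345,195)): print(n,ray_z(n,u,v,118))
print(ray_z('scene',268,216,95),ray_z('scene',405,285,0),ray_z('scene',240,236,125))
for n in('scene','side'): print(n,np.linalg.inv(manip.get_calibration(n)['world_to_cam'])[:3,3])
```

```text
scene [603.31884717 -43.77733296] [-0.6  3.1  3.4  3.1 -0.9  3.7] [ -78.7 -124.4  -33.1   54.5   99.5  143.2]
side [609.94256271 -43.53226105] [5.1 2.  0.7 3.8] [  84.5  -37.3  -80.8 -124.7]
[605.56501152 -43.60609883]
scene [481.88312921 -62.06629445 102.        ] 125.05193654751524 -171.51095951480758
side [475.06800394 -74.10471869 102.        ] 134.01356199929734 -166.84544394210445
scene [607.43157015 -40.38612152 118.        ]
side [597.55413716 -54.61154743 118.        ]
[657.42846695 -53.17901331  95.        ] [512.82542643 303.13265998   0.        ] [770.32488497 -17.6261748  125.        ]
scene [1185.62795893  720.3800846   946.80434814]
side [-215.81167127 -971.18169     797.92059623]
```

>>> carry_out([
  {"dp":[30,-50,0],"rotation":[0,0,0],"jaw":1},
  {"dp":[60,-100,0],"rotation":[0,0,0],"jaw":1},
  {"dp":[90,-150,0],"rotation":[0,0,0],"jaw":1},
  {"dp":[120,-200,0],"rotation":[0,0,0],"jaw":1},
  {"dp":[150,-250,0],"rotation":[0,0,0],"jaw":1},
  {"dp":[178,-300,0],"rotation":[0,0,0],"jaw":1},
  {"dp":[198,-355,0],"rotation":[0,0,0],"jaw":1},
  {"dp":[218,-410,0],"rotation":[0,0,0],"jaw":1},
  {"dp":[238,-465,0],"rotation":[0,0,0],"jaw":1},
  {"dp":[256,-520,0],"rotation":[0,0,0],"jaw":1},
])

```text
t: 1.35
position: [419.0, 107.6, 192.8]
tcp_rot: [0.126, 0.992, 0.0, 0.0]
wrist_force: [0.4, 0.1, -0.7]
width: -0.001
grasp_force: 0.0
```

>>> carry_out([
  {"dp":[15,-45,-5],"rotation":[0,0,0],"jaw":1},
  {"dp":[30,-90,-10],"rotation":[0,0,0],"jaw":1},
  {"dp":[45,-130,-20],"rotation":[0,0,0],"jaw":1},
  {"dp":[55,-160,-28],"rotation":[0,0,0],"jaw":1},
  {"dp":[60,-176,-33],"rotation":[0,0,0],"jaw":1},
  {"dp":[60,-176,-33],"rotation":[0,0,0],"jaw":1},
  {"dp":[60,-176,-33],"rotation":[0,0,0],"jaw":1},
  {"dp":[60,-176,-33],"rotation":[0,0,0],"jaw":1},
  {"dp":[60,-176,-33],"rotation":[0,0,0],"jaw":1},
  {"dp":[60,-176,-33],"rotation":[0,0,0],"jaw":1},
])

```text
t: 2.6
position: [478.6, -66.2, 160.0]
tcp_rot: [0.126, 0.992, 0.0, 0.0]
wrist_force: [-0.8, -0.4, 0.5]
width: 0.004
grasp_force: 0.0
```

```bash
cat >> h.py <<'E'
def wray(u,v,z,s):
    from scipy.spatial.transform import Rotation as R
    c=manip.get_calibration('wrist');M=np.array(c['mount']);Rt=R.from_quat(s['tcp_rot']).as_matrix()
    d=np.linalg.inv(c['K'])@[u,v,1]*[1,-1,-1]
    o=Rt@M[:3,3]+s['position'];d=Rt@M[:3,:3]@d
    return o+d*(z-o[2])/d[2]
E
python3 - <<'E'
from h import *
import pickle
s=manip.sense();pickle.dump(s,open('s1.pkl','wb'));cap('wrist','pics/w1.png');print(s['position'],s['wrist_force'])
E
```

```text
[478.58605019 -66.18881525 159.95791548] [-0.79180222 -0.4016546   0.46044839]
```

View pics/w1.png

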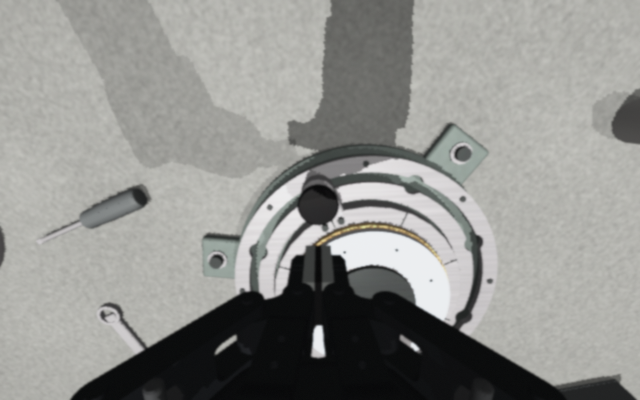

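The cap is at (318,204), and the next hole clockwise is at (415,184). Other ring holes are at (475,242), (464,316) and (258,252).

Run:
```python
from h import *
import pickle
from scipy.optimize import least_squares
s=pickle.load(open('s1.pkl','rb'))
c=wray(318,204,102,s)
X=np.array([wray(u,v,46,s)[:2] for u,v in[(415,184),(475,242),(464,316),(258,252)]])
f=least_squares(lambda q:np.hypot(*(X-q).T)-130,[605,-44])
ang=lambda d:np.degrees(np.arctan2(d[1],d[0]))
print(c,X.round(1),f.x,f.fun,[ang(x-f.x)for x in X],ang(c[:2]-f.x),np.hypot(*(c[:2]-f.x)))
# joint fit: centre + phase, with cap
Y=np.vstack([c[:2],X]);k=np.radians([0,-45,-90,-135,45])
g=least_squares(lambda p:(Y-p[:2]-130*np.c_[np.cos(p[2]+k),np.sin(p[2]+k)]).ravel(),[605,-44,np.radians(-170)])
print(g.x[:2],np.degrees(g.x[2]),g.fun.round(1))
C=g.x[:2]
for a in range(0,51,5):
    t=g.x[2]-np.radians(a);print(a,(C+130*np.array([np.cos(t),np.sin(t)])).round(1), (130*np.array([np.cos(t)-np.cos(g.x[2]),np.sin(t)-np.sin(g.x[2])])).round(1))
```

```text
[480.54394645 -65.72284925 102.        ] [[ 503.1   32.9]
 [ 586.3   87.7]
 [ 683.9   66.1]
 [ 537.7 -150.3]] [609.53976952 -40.91102794] [-0.48624206  0.71791379  0.3382583   0.84616069] [np.float64(145.25845203980344), np.float64(100.25879728680758), np.float64(55.2126318497564), np.float64(-123.31047013966639)] -169.11236034014746 131.36037776400113
[610.13993664 -41.24074916] -169.32316132803916 [-1.8 -0.4  0.3  0.8  0.2  1.2  0.5  0.   0.8 -1.7]
0 [482.4 -65.3] [0. 0.]
5 [480.8 -54.1] [-1.6 11.2]
10 [480.1 -42.8] [-2.2 22.5]
15 [480.5 -31.4] [-1.9 33.9]
20 [481.9 -20.2] [-0.5 45.1]
25 [484.2  -9.1] [ 1.8 56.2]
30 [487.5   1.8] [ 5.1 67.1]
35 [491.7  12.3] [ 9.3 77.6]
40 [496.8  22.4] [14.4 87.8]
45 [502.8  32.1] [20.4 97.4]
50 [509.6  41.1] [ 27.2 106.5]
```

>>> carry_out([
  {"dp":[3,1,-20],"rotation":[0,0,0],"jaw":1},
  {"dp":[3,1,-40],"rotation":[0,0,0],"jaw":1},
  {"dp":[3,1,-52],"rotation":[0,0,0],"jaw":1},
  {"dp":[3,1,-57],"rotation":[0,0,0],"jaw":1},
  {"dp":[3,1,-60],"rotation":[0,0,0],"jaw":1},
  {"dp":[3,1,-63],"rotation":[0,0,0],"jaw":1},
  {"dp":[3,1,-66],"rotation":[0,0,0],"jaw":1},
  {"dp":[3,1,-69],"rotation":[0,0,0],"jaw":1},
  {"dp":[3,1,-69],"rotation":[0,0,0],"jaw":1},
  {"dp":[3,1,-69],"rotation":[0,0,0],"jaw":1},
])

```text
t: 3.9
position: [481.6, -65.7, 90.9]
tcp_rot: [0.126, 0.992, -0.0, 0.0]
wrist_force: [0.0, 0.2, -1.1]
width: -0.004
grasp_force: 0.0
```

Run:
```python
from h import *
s=manip.sense();print(s['position'],s['wrist_force'],s['wrist_torque'],s['t'])
```

```text
[481.5979117  -65.67392044  90.86805532] [ 0.00537548  0.21776831 -1.08703233] [-0.02219396 -0.03076158  0.02034968] 3.9
```

There is no contact force, although one was expected. I'll look.

Run:
```python
from h import *
w=cap('wrist','pics/w2.png');a=cap('scene','pics/a2.png');b=cap('side','pics/b2.png')
f=lambda n,y,x,h,wd:cv2.resize(cv2.imread(n)[y:y+h,x:x+wd],(400,300),interpolation=cv2.INTER_CUBIC)
cv2.imwrite('pics/m.png',np.vstack([np.hstack([f('pics/a2.png',140,260,75,100),f('pics/b2.png',175,270,75,100)]),np.hstack([f('pics/w2.png',120,220,150,200),np.zeros((300,400,3),np.uint8)])]))
for n in('scene','side'):print(proj(n,[481.6,-65.7,90.9]),proj(n,[481.6,-65.7,102]))
```

```text
[313.49107403 185.62641329] [313.39885838 182.58320726]
[317.82667517 216.10015059] [317.79991179 212.92563694]
```

View pics/m.png

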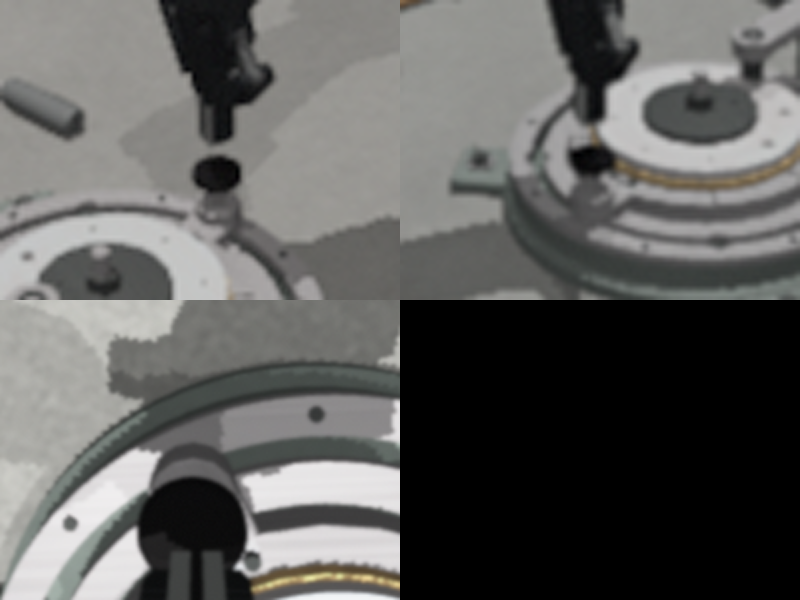

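The tip is visibly clear of the cap: tip at scene (314,175) and side (317,205), cap at (314,183.5) and (317.5,215). The real fingertip therefore stands well above the reported TCP. I'll triangulate it.

Run:
```python
from h import *
from scipy.optimize import least_squares
for A,B in(((314,175),(317,205)),((314.2,183.4),(317.6,214.9))):
    f=least_squares(lambda p:np.r_[proj('scene',p)-A,proj('side',p)-B],[480,-65,100]);print(f.x,f.fun.round(1))
s=manip.sense();print(s['position'],s['qpos'],s['width'],s['wrist_force'])
```

```text
[480.01861338 -64.08881791 129.15997579] [-0.  0. -0. -0.]
[478.81151128 -66.76076039  96.74483193] [-0.3  0.  -0.3 -0. ]
[481.61409366 -65.6684411   90.89973445] [ 0.01177334  0.55917188  0.09543269  2.06694936 -0.10199675  0.51963066
  1.499314  ] -0.0071485488582976615 [ 0.35777996 -0.2575503   0.34953219]
```

>>> carry_out([
  {"dp":[0,0,-4],"rotation":[0,0,0],"jaw":1},
  {"dp":[0,0,-8],"rotation":[0,0,0],"jaw":1},
  {"dp":[0,0,-12],"rotation":[0,0,0],"jaw":1},
  {"dp":[0,0,-16],"rotation":[0,0,0],"jaw":1},
  {"dp":[0,0,-20],"rotation":[0,0,0],"jaw":1},
  {"dp":[0,0,-23],"rotation":[0,0,0],"jaw":1},
  {"dp":[0,0,-26],"rotation":[0,0,0],"jaw":1},
  {"dp":[0,0,-28],"rotation":[0,0,0],"jaw":1},
  {"dp":[0,0,-28],"rotation":[0,0,0],"jaw":1},
  {"dp":[0,0,-28],"rotation":[0,0,0],"jaw":1},
])

```text
t: 5.3
position: [481.6, -65.6, 63.1]
tcp_rot: [0.126, 0.992, 0.0, 0.0]
wrist_force: [-1.5, 1.3, 4.6]
width: -0.001
grasp_force: 2.4
```

>>> carry_out([
  {"dp":[0,0,-1],"rotation":[0,0,0],"jaw":1},
  {"dp":[0,0,-2],"rotation":[0,0,0],"jaw":1},
  {"dp":[0,0,-3],"rotation":[0,0,0],"jaw":1},
  {"dp":[0,0,-4],"rotation":[0,0,0],"jaw":1},
  {"dp":[0,0,-5],"rotation":[0,0,0],"jaw":1},
  {"dp":[0,0,-6],"rotation":[0,0,0],"jaw":1},
  {"dp":[0,0,-7],"rotation":[0,0,0],"jaw":1},
  {"dp":[0,0,-7],"rotation":[0,0,0],"jaw":1},
  {"dp":[0,0,-7],"rotation":[0,0,0],"jaw":1},
  {"dp":[0,0,-7],"rotation":[0,0,0],"jaw":1},
])

```text
t: 6.55
position: [481.6, -65.6, 56.2]
tcp_rot: [0.126, 0.992, 0.0, 0.0]
wrist_force: [-0.8, -0.4, 6.4]
width: -0.0
grasp_force: 3.5
```

Run:
```python
from h import *
s=manip.sense();print(s['position'],s['wrist_force'],s['wrist_torque'],s['t'])
```

```text
[481.55112627 -65.61590974  56.23312129] [-0.81576292 -0.39296177  6.36690181] [0.03019511 0.33972926 0.00479484] 6.55
```

>>> carry_out([
  {"dp":[0,0,-1],"rotation":[0,0,0],"jaw":1},
  {"dp":[0,0,-2],"rotation":[0,0,0],"jaw":1},
  {"dp":[0,0,-3],"rotation":[0,0,0],"jaw":1},
  {"dp":[0,0,-4],"rotation":[0,0,0],"jaw":1},
  {"dp":[0,0,-4],"rotation":[0,0,0],"jaw":1},
  {"dp":[0,0,-4],"rotation":[0,0,0],"jaw":1},
  {"dp":[0,0,-4],"rotation":[0,0,0],"jaw":1},
  {"dp":[0,0,-4],"rotation":[0,0,0],"jaw":1},
  {"dp":[0,0,-4],"rotation":[0,0,0],"jaw":1},
  {"dp":[0,0,-4],"rotation":[0,0,0],"jaw":1},
])

```text
t: 7.8
position: [481.6, -65.6, 52.4]
tcp_rot: [0.126, 0.992, 0.0, 0.0]
wrist_force: [-1.7, -0.8, 8.8]
width: 0.003
grasp_force: 4.2
```

Run:
```python
from h import *
b=cap('side','pics/b3.png');a=cap('scene','pics/a3.png');w=cap('wrist','pics/w3.png')
f=lambda n,y,x,h,wd:cv2.resize(cv2.imread(n)[y:y+h,x:x+wd],(400,300),interpolation=cv2.INTER_CUBIC)
cv2.imwrite('pics/m2.png',np.vstack([np.hstack([f('pics/a3.png',155,284,45,60),f('pics/b3.png',190,288,45,60)]),np.hstack([f('pics/a2.png',155,284,45,60),f('pics/b2.png',190,288,45,60)])]))
s=manip.sense();print(s['position'],s['wrist_force'],s['grasp_force'],s['t'])
```

```text
[481.57359665 -65.64390338  52.36072614] [-2.01475729  0.09260385  7.48083245] 4.171253236490884 7.95
```

View pics/m2.png

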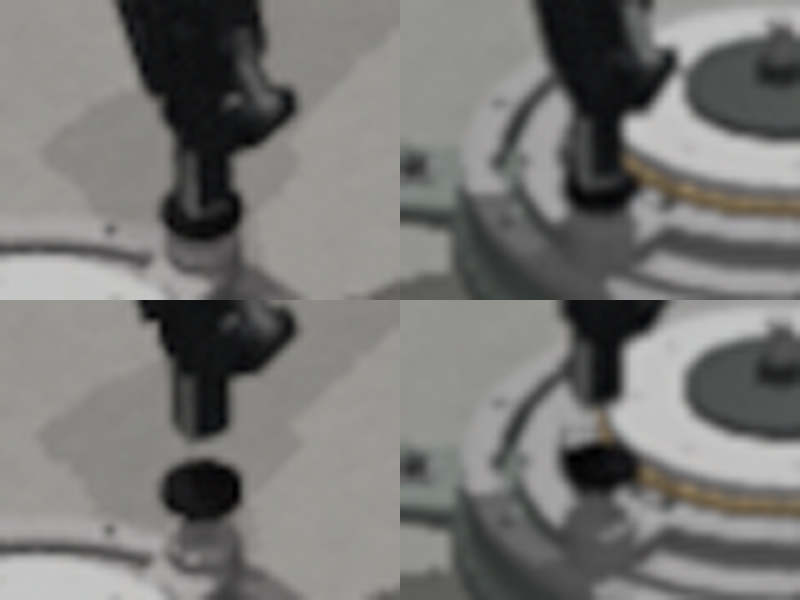

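The bottom row is the earlier view and the top row is now. The cap, still under the fingertip, has gone down about 3.3 px (11–12 mm), so the plunger is in past 8 mm. Next I carry it round the arc.

>>> carry_out([
  {"dp":[0,0,-1],"rotation":[0,0,0],"jaw":1},
  {"dp":[-0.4,2.2,-1],"rotation":[0,0,-1],"jaw":1},
  {"dp":[-1,6.7,-1],"rotation":[0,0,-3],"jaw":1},
  {"dp":[-1.6,11.2,-1],"rotation":[0,0,-5],"jaw":1},
  {"dp":[-1.9,15.8,-1],"rotation":[0,0,-7],"jaw":1},
  {"dp":[-2.1,20.2,-1],"rotation":[0,0,-9],"jaw":1},
  {"dp":[-2.2,24.8,-1],"rotation":[0,0,-11],"jaw":1},
  {"dp":[-2.1,29.3,-1],"rotation":[0,0,-13],"jaw":1},
  {"dp":[-1.9,33.9,-1],"rotation":[0,0,-15],"jaw":1},
  {"dp":[-1.9,33.9,-1],"rotation":[0,0,-15],"jaw":1},
])

```text
t: 9.2
position: [480.1, -31.3, 51.5]
tcp_rot: [0.254, 0.967, 0.0, 0.001]
wrist_force: [-1.7, -0.2, 9.0]
width: -0.002
grasp_force: 4.9
```

Run:
```python
from h import *
b=cap('side','pics/b4.png');a=cap('scene','pics/a4.png');w=cap('wrist','pics/w4.png')
f=lambda n,y,x,h,wd:cv2.resize(cv2.imread(n)[y:y+h,x:x+wd],(400,300),interpolation=cv2.INTER_CUBIC)
cv2.imwrite('pics/m3.png',np.vstack([np.hstack([f('pics/a4.png',155,270,75,100),f('pics/b4.png',170,278,75,100)]),np.hstack([f('pics/w4.png',100,160,225,300),f('pics/w3.png',100,160,225,300)])]))
s=manip.sense();print(s['position'],s['wrist_force'],s['grasp_force'],s['t'])
```

```text
[480.16518225 -31.38126671  51.55357816] [-1.68951792  0.1844867  10.06225511] 4.90165690658614 9.35
```

View pics/m3.png

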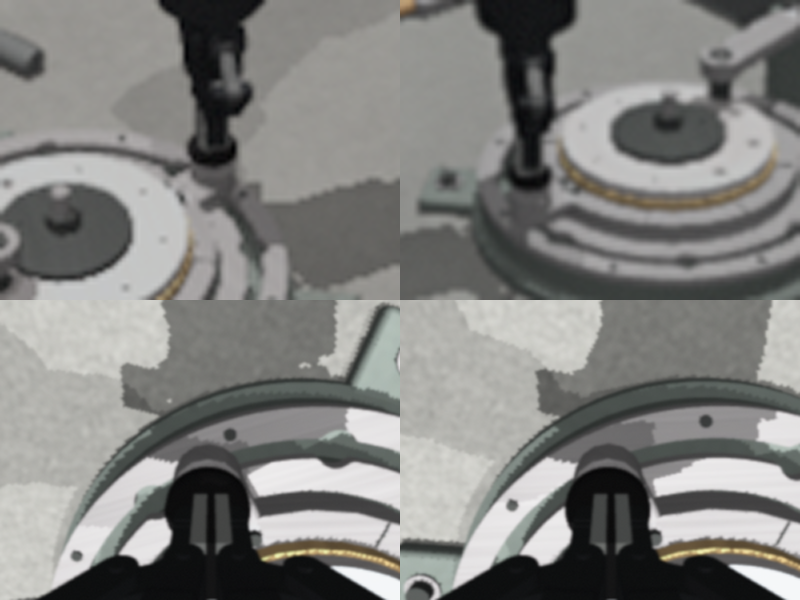

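The plunger, its ear and the cap have moved along with the finger, about 15°. I continue to 45°.

>>> carry_out([
  {"dp":[0.7,6.8,0],"rotation":[0,0,-3],"jaw":1},
  {"dp":[1.8,13.4,0],"rotation":[0,0,-6],"jaw":1},
  {"dp":[3.2,20.1,0],"rotation":[0,0,-9],"jaw":1},
  {"dp":[4.9,26.7,0],"rotation":[0,0,-12],"jaw":1},
  {"dp":[7,33.2,0],"rotation":[0,0,-15],"jaw":1},
  {"dp":[9.4,39.6,0],"rotation":[0,0,-18],"jaw":1},
  {"dp":[12.1,45.8,0],"rotation":[0,0,-21],"jaw":1},
  {"dp":[15.2,51.9,0],"rotation":[0,0,-24],"jaw":1},
  {"dp":[18.6,57.8,0],"rotation":[0,0,-27],"jaw":1},
  {"dp":[22.3,63.5,0],"rotation":[0,0,-30],"jaw":1},
])

```text
t: 10.6
position: [503.1, 31.3, 51.6]
tcp_rot: [0.497, 0.868, 0.0, 0.001]
wrist_force: [-1.1, -1.8, 8.7]
width: -0.001
grasp_force: 4.3
```

>>> carry_out([
  {"dp":[0,0,0],"rotation":[0,0,0],"jaw":1},
  {"dp":[0,0,0],"rotation":[0,0,0],"jaw":1},
  {"dp":[0,0,1],"rotation":[0,0,0],"jaw":1},
  {"dp":[0,0,2],"rotation":[0,0,0],"jaw":1},
  {"dp":[0,0,3],"rotation":[0,0,0],"jaw":1},
  {"dp":[0,0,4],"rotation":[0,0,0],"jaw":1},
  {"dp":[0,0,5.5],"rotation":[0,0,0],"jaw":1},
  {"dp":[0,0,7],"rotation":[0,0,0],"jaw":1},
  {"dp":[0,0,8],"rotation":[0,0,0],"jaw":1},
  {"dp":[0,0,8],"rotation":[0,0,0],"jaw":1},
])

```text
t: 11.85
position: [503.6, 32.1, 59.6]
tcp_rot: [0.496, 0.868, 0.001, 0.001]
wrist_force: [0.6, 0.1, 5.3]
width: 0.001
grasp_force: 3.1
```

Run:
```python
from h import *
s=manip.sense();print(s['position'],s['wrist_force'],s['grasp_force'],s['t'])
```

```text
[503.63109704  32.09752149  59.59268966] [0.61693166 0.05803031 5.34538665] 3.1080307346417158 11.85
```

There is still spring force at about 4 mm depth, so the plunger is rising into the hole. I lift away and back.

>>> carry_out([
  {"dp":[0,0,2],"rotation":[0,0,0],"jaw":1},
  {"dp":[0,0,4],"rotation":[0,0,0],"jaw":1},
  {"dp":[0,0,7],"rotation":[0,0,0],"jaw":1},
  {"dp":[0,0,20],"rotation":[0,0,0],"jaw":1},
  {"dp":[0,0,50],"rotation":[0,0,0],"jaw":1},
  {"dp":[0,0,90],"rotation":[0,0,0],"jaw":1},
  {"dp":[-20,0,120],"rotation":[0,0,0],"jaw":1},
  {"dp":[-50,0,150],"rotation":[0,0,0],"jaw":1},
  {"dp":[-60,0,170],"rotation":[0,0,0],"jaw":1},
  {"dp":[-60,0,170],"rotation":[0,0,0],"jaw":1},
])

```text
t: 13.1
position: [442.2, 31.9, 230.4]
tcp_rot: [0.496, 0.868, 0.001, 0.001]
wrist_force: [-0.1, -0.0, -0.5]
width: 0.001
grasp_force: 0.0
```

Run:
```python
from h import *
b=cap('side','pics/b5.png');a=cap('scene','pics/a5.png')
f=lambda n,y,x,h,wd:cv2.resize(cv2.imread(n)[y:y+h,x:x+wd],(400,300),interpolation=cv2.INTER_CUBIC)
cv2.imwrite('pics/m4.png',np.vstack([np.hstack([f('pics/a5.png',155,300,45,60),f('pics/b5.png',180,272,45,60)]),np.hstack([f('pics/a5.png',165,220,113,150),f('pics/b5.png',155,270,113,150)])]))
t=np.radians(-169.3-45);C=np.array([609,-42.])
for z in(102,95):
  p=[*(C+130*np.array([np.cos(t),np.sin(t)])),z];print(proj('scene',p),proj('side',p))
t=np.radians(-169.3);p=[*(C+130*np.array([np.cos(t),np.sin(t)])),102];print(proj('scene',p),proj('side',p))
s=manip.sense();print(s['position'],s['wrist_force'],s['t'])
```

```text
[332.4188544  201.84982914] [303.90400018 198.32061807]
[332.41131874 203.79761149] [303.95441019 200.25347229]
[313.38166653 182.46185267] [317.79983689 213.02241486]
[442.04517833  31.9104391  228.77556711] [-0.40895548  0.57225626  0.25133683] 13.2
```

View pics/m4.png

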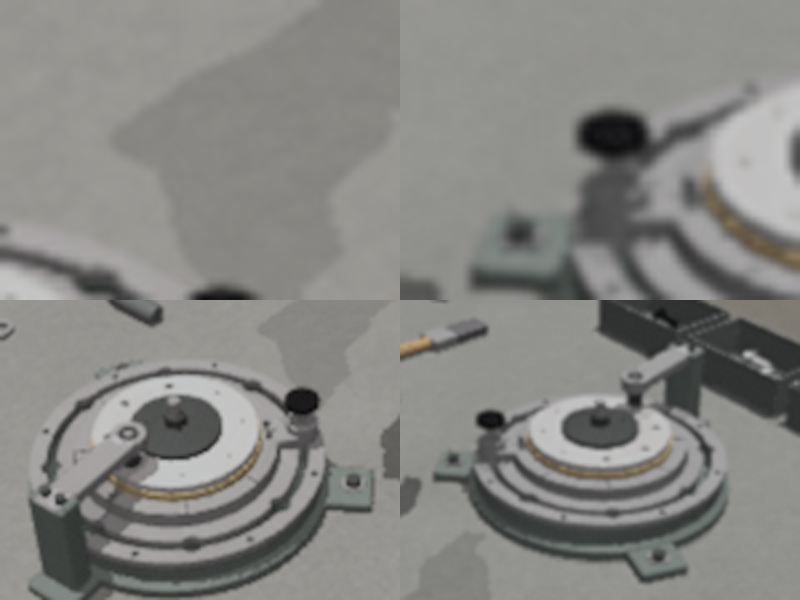

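The cap is now at scene (333.3,203.3) and side (304,200.1). That has the same offset from the predicted 45° fully-out position as it had at the start, so the plunger is seated at full height. The tools and bottle were not touched.

```bash
python3 -c "
from rig import manip
print(manip.hand_in())"
```

```text
the job is handed in; nothing more can be done
None
```

The job is handed in: I turned the table one hole clockwise (45°), the pictures show the plunger fully out in the next hole, and the hand is clear (about 13 s of the 38 s used).

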